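# Release a pinned roller carrier from a gauge fixture and send it down a gravity rail

## Task

The measured carrier is pinned in the gauge fixture: pull the fixture's plunger handle up, twist it about a quarter turn so that it stays latched open, let go of it, and take the carrier out. Hang the carrier by its two wheels on the uphill end of the sloped rail, well above the rail's middle, setting the wheels down on the rail before you let go, and let it roll down by itself until it rests at the stop. Leave the plunger latched open and do not disturb the other things on the bench.

Things in the scene. Friction and masses are not known exactly. Their poses are not given: they have to be found in the camera images.
- fixture: Steel gauge fixture, fixed. Origin at the underside, below the carrier's place; carrier floor at z 25 mm. Block x -95 to 55, y -50 to 50, 25 mm high. Guide strips 6 mm high run along x beside the carrier's base plate (inner faces y -38.5 and 22.5). A dial gauge sticks out to y -100, up to z 75. In it the carrier's axes are those of the fixture.
- bridge (a point): Top centre of the bridge over the carrier's tongue, fixture x -70, y 0, z 51. Bridge x -85 to -55, y -27 to 27; its tunnel is 34 mm wide (y), z 25 to 41. On it stands the plunger's barrel with a crown of two blocks (26 mm wide, top z 98). Because of the bridge the carrier can leave only by sliding along fixture +x by 35 mm or more before it is lifted.
- handle_grip (a point): Centre of the plunger's black T-handle: an upright flat bar 34 mm long (its x), 12 mm thick (its y, grip across it), 30 mm tall, on a stem. z is up along the plunger's axis. With the plunger down it is 143 mm above the bench at fixture x -70, y 0, the bar along fixture x.
- plunger (a joint): Plunger lift in m: 0 = down, its 8 mm pin through the hole in the carrier's tongue; 0.024 = top. A spring pulls down with 6 N at 0, 9.6 N at the top. The pin clears the tongue above 0.012. A cross bar on the stem lies in the crown's slot; above 0.017 it is free, the handle can be twisted, and the bar then rests on the crown at about 0.017.
- twist (a joint): Twist of the handle in rad, 0 to 1.5, growing counter-clockwise seen from above; it turns only when lifted. Let go at 0.6 or more (best about 1.2) it stays up, latched; back at 0 it drops in.
- carrier: Aluminium roller carrier, 0.36 kg, a C-shaped hanger. Origin: underside, midway between the wheels. Base plate x -30 to 30, y -36 to 20, z 0 to 10, a white rod on it (y -33 to -21, top z 22). Upright spine plate (x -26 to 26, y 12 to 16) up to a top plate over the wheels (z 96 to 104, y -7 to 16). Open on its -y side: there the rail goes in, between wheels and base.
- carrier_hole (a point): Hole (12 mm) for the plunger's pin in the carrier's tongue, at carrier x -70, y 0, top face z 10. The tongue is x -86 to -28, 26 mm wide, 10 mm thick.
- carrier_tab (a point): Centre of the grip tab on the carrier's top, 121 mm above its underside: 30 mm long (carrier x), 12 mm thick (carrier y, grip across it), 34 mm tall (carrier z 104 to 138). Axes as the carrier.
- carrier_roll (a point): Point midway between the lowest points of the carrier's two wheel treads: carrier x 0, y 0, z 70. Wheels at carrier x -18 and 18, rolling along x: tread 20 mm diameter, 10 mm wide, conical flanges 28 mm diameter (4 mm below the tread). On the rail this point lies on the rail's top line.
- rail: Sloped gravity rail, fixed: upright flat steel bar 6 mm wide (y), 20 mm high, 450 mm long, on two end posts (14 mm thick, at x -212 and 212) over a foot plate 470 by 60 by 12 mm. Origin under the middle of the foot plate; +x is downhill (horizontal), z up. Bar top at z 160 mm at x 0, falling 7 degrees towards +x. A rubber stop stands on it near the low end.
- rail_load (a point): Point on the rail's top at rail x -90 mm, z 171: a good place to set carrier_roll down (rail x -100 to -50 serves). Axes as the rail's body, not tilted. The carrier fits either way round: its +x downhill with its spine on the rail's +y side, or its +x uphill with its spine on the rail's -y side; the tongue clears the posts both ways.
- rail_home (a point): Point on the rail's top, at rail x 105 mm, where carrier_roll lies when the leading wheel rests against the stop (18 mm high).
- dial: Digital comparator on a post, loose, 0.9 kg: foot 50 by 44 by 28 mm, 150 mm high, within 35 mm of its origin (underside). It stands beside the uphill half of the rail, 88 to 100 mm from its centre line, on one side or the other, so that the carrier must come onto the rail from the other side.
- vblock: Steel V-block, loose, 50 by 40 by 35 mm, origin at the underside; it stands beside the rail on the side without the comparator, low enough to pass over.
- jar: White plastic jar, loose, 52 mm diameter, 75 mm high; origin at the underside; between fixture and rail.
- marker: Blue marker pen, loose, 130 mm long, 12 mm thick, lying along its x between fixture and rail, nearer the robot.

How it is judged:
By the outcome, as a careful person would: the job done as asked, in the order asked, and still so for the second after the job is handed in, with the robot touching nothing.
It also fails if it takes over 61 s, if anything falls off the work surface, if the arm or the gripper's body presses on something with over 40 N, if the wrist force passes 120 N, or if a joint passes its speed limit or range.

## Robot

A 7-joint arm with a two-finger parallel gripper is mounted at the origin on the work surface. World frame = base frame: x ahead of the robot, y to its left, z up, the work surface at z = 0. Lengths are in m, angles in rad, forces in N, time in s.
With the tool pointing down it reaches from about 0.4 to 0.875 m from the base axis. Payload 19.3 kg.
Tool frame: the origin (TCP) lies at the very end of the fingers, on their centre line; the grasp point (between the pads) lies 19 mm behind it; z points along the fingers, y is the line along which they close (so a half turn about z gives the same grasp; the last joint's range is limited). The gripper opens to 85 mm and grips with 20 to 120 N. Pads are 22 mm wide; open, the fingers measure 114 mm over their backs; the gripper's body (76 mm by 85 mm) begins 54 mm behind the grasp point. The pads swing forward as they close: fully open they stand 13 mm farther back than shut.
Start: joints at [-1.359, 0.521, -0.036, 1.599, 0.021, 1.021, -0.113], TCP at [0.174, 0.6, 0.231] pointing down, gripper open.
Joint ranges: [-2.91, 2.91], [-0.3, 2.13], [-1.5, 1.42], [0.17, 2.43], [-1.26, 4.41], [0.16, 1.93], [-2.52, 2.52]. Speed limits (rad/s): [1.89, 1.89, 2.39, 2.39, 3.01, 3.01, 3.01].

## Interface

Orientations are given as [roll, pitch, yaw] about the fixed x, y, z axes, in that order (R = Rz(yaw) Ry(pitch) Rx(roll)).
In Python, from workcell import bot gives the robot as it stands.
- The arm moves only by the tool jog_arm, never from a script. Its argument "motion" is a list of rows, each a list of 5 numbers: the shift along the tool's x, y, z scaled (see below), then the turn about the tool's z scaled (see below), then the opening, from 0 (shut) to 1 (fully open). A call has 1 to 12 rows; each row shifts and turns the commanded pose from where the row before left it, along the tool's axes as they then stand; what a row does not reach is not made up. The controller multiplies each number of a shift by 30 mm and each number of a turn by 0.08 rad. A row lasts 1/10 s, in which the tool goes at most 50 mm and 8.59 degrees, less where a joint would pass 70% of its speed; a pose out of reach is approached as far as the arm can. A call with a number of a shift or a turn outside -1 to 1 is refused whole. A call with a gripper value outside its range is refused whole. The fingers move at their own pace and stop on an object; "newtons" is the grip in N (left out, the last holds). Time passes only in rows, so rows that do not move let the fingers close. It gives the time, the measured TCP pose, the force, the opening and the grip force at its end, in the units of the state.
- bot.observe(): the state, without advancing time (a new reading comes with each control period).
- bot.grab_frame(name): name is "scene" or "top" or "wrist"; returns a dict with "pixels" (480x640x3 uint8, red, green, blue), "fovy" (degrees; the focal length in pixels is half the picture's height over the tangent of half this angle, whatever the lens; pixels are square), "cx", "cy" (the principal point, pixels), "rvec" (rotation vector, rad) and "tvec" (3), from world to camera coordinates, as OpenCV has them; the wrist camera has in their place "mount" (4x4, takes a point from camera to tool coordinates, whose origin is the TCP and whose axes are the flange's). Camera axes: x right, y down, z forward; pixel columns grow to the right and rows downward; lengths in m; the calibration is good to about 2 mm. A picture is of the moment at which its call begins: read the wrist's pose just before it. There is no depth.
- bot.job_done(): hands the job in; it is judged then, once.
The state is a dict: "clock": time; "qpos": joint angles; "qd": joint speeds; "joint_efforts": joint torques, N m; "position": TCP position; "tool_rot": TCP orientation; "force": force on the tool from outside, world axes, zero at the start; "moment": the same for the moment, N m; "grip_width": finger opening in m; "finger_force": force on a finger pad.
Only numpy, scipy, OpenCV 4.12 (cv2) and the standard library are available. Lean on these libraries where they do the work, as an engineer would, in place of code of your own. Each camera call takes 0.05 s, during which the arm holds its last target. There are 200 camera calls.

## Working session

There is one attempt and no reset: what is moved stays moved. The work goes in short steps, Python scripts to look and compute and a tool call to move; the robot and the scene stay as the last step left them, time stands still between calls to the robot, and variables do not carry over. Pictures are saved under pics/ and viewed, at most 12 in all, crops included, and the job is handed in when it is done.

Besides the shell and the picture viewer there is one more tool, called after "Call:" by a JSON object that holds its "api" and its "payload". jog_arm: Moves the arm, as the interface text tells. Shifts and turns lie within -1 to 1; 1 stands for 30 mm of shift or 0.08 rad of turn. Its arguments: {"type":"object","properties":{"motion":{"type":"array","items":{"type":"array","items":{"type":"number"}}},"newtons":{"type":"number"}},"required":["motion"]}

```bash
ls; mkdir -p pics; cat > h.py <<'E'
import numpy as np, cv2
from workcell import bot
from scipy.spatial.transform import Rotation as R
def cam(n):
    s=bot.observe(); f=bot.grab_frame(n)
    if n=="wrist":
        T=np.eye(4);T[:3,:3]=R.from_euler('xyz',s['tool_rot']).as_matrix();T[:3,3]=s['position']
        C=T@np.array(f['mount']); Rw=C[:3,:3].T; t=-Rw@C[:3,3]
    else:
        Rw=cv2.Rodrigues(np.array(f['rvec'],float))[0]; t=np.array(f['tvec'],float).ravel()
    F=240/np.tan(np.radians(f['fovy'])/2)
    K=np.array([[F,0,f['cx']],[0,F,f['cy']],[0,0,1]])
    return f['pixels'],(K,Rw,t)
def onz(c,u,v,z):
    K,Rw,t=c; d=Rw.T@np.linalg.inv(K)@[u,v,1]; o=-Rw.T@t
    return o+d*(z-o[2])/d[2]
def proj(c,p):
    K,Rw,t=c; q=K@(Rw@np.array(p,float)+t); return q[:2]/q[2]
E
python3 - <<'E'
from h import *
import pickle
for n in ("scene","top","wrist"):
    im,c=cam(n); cv2.imwrite(f"pics/{n}0.png",im[:,:,::-1]); pickle.dump(c,open(n+".pkl","wb"))
    print(n,c[0][0,0],c[0][:2,2],-c[1].T@c[2], c[1][2])
print(bot.observe())
E
```

```text
pics
scene 570.4096902008945 [308.98602862 245.72030601] [ 1.44676829 -0.44844247  0.85904232] [-0.70507834  0.37853332 -0.59964745]
top 465.84974369240905 [326.78295382 233.4158733 ] [0.4608989  0.01942752 0.95919741] [ 0.11614069 -0.01510017 -0.99311798]
wrist 361.7824825909496 [313.31104452 236.80258831] [0.10593149 0.62151226 0.37468769] [ 0.26541444 -0.07709792 -0.96104687]
{'clock': 0.15, 'qpos': array([-1.35921157,  0.52185721, -0.03630896,  1.59980745,  0.02119759,
        1.02110202, -0.11283117]), 'qd': array([-0.00079331, -0.00188764,  0.00049361, -0.00169998,  0.00036197,
       -0.0003113 , -0.00218937]), 'joint_efforts': array([ 2.07659468e-03, -9.27390361e+01,  1.98056214e+00, -3.70053291e+01,
        1.79370912e-02,  6.45085500e-03,  2.49096206e-05]), 'position': array([0.17376877, 0.60013115, 0.23089548]), 'tool_rot': array([-3.14080555e+00,  5.80317227e-05,  2.85974591e+00]), 'force': array([ 0.66187212, -0.17126169, -0.32481439]), 'moment': array([ 0.04858477,  0.03294194, -0.03432458]), 'finger_force': 0.0, 'grip_width': 0.08520526317568669}
```

View pics/top0.png

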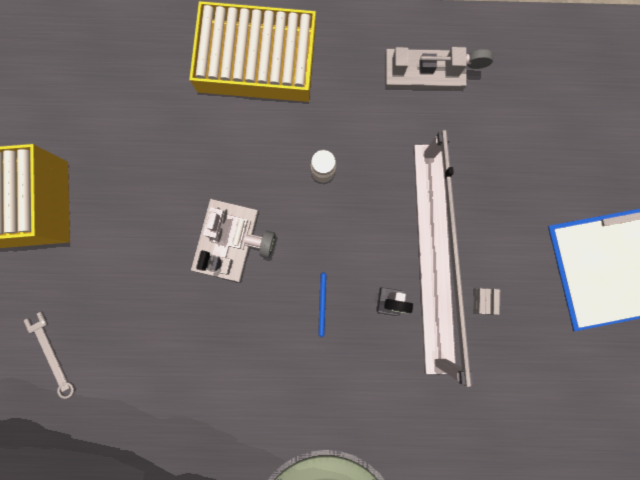

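View pics/scene0.png

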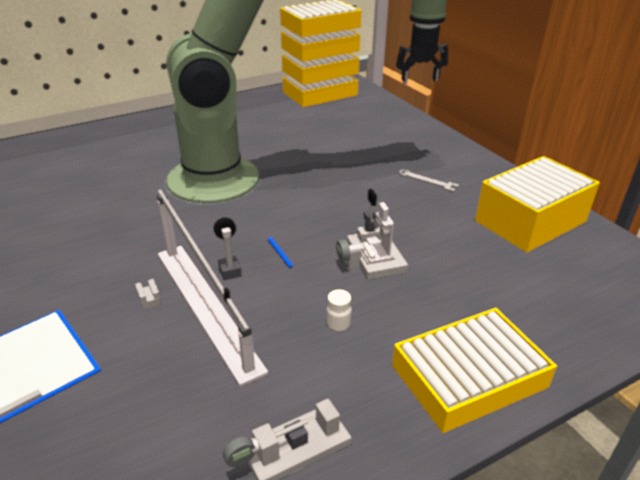

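The top view shows: fixture block corners near (212,201), (257,209), (240,281), (192,270), with the gauge at (265,243) and the handle at (204,260). The rail bar runs from (468,384) uphill to (445,132) downhill, with the stop at (450,172). The comparator is at (395,300) on the +y side and the V-block at (487,301), so the carrier comes from −y with its +x uphill. The scene view agrees.

```bash
python3 - <<'E'
import cv2,numpy as np
t=cv2.imread("pics/top0.png"); s=cv2.imread("pics/scene0.png")
a=cv2.resize(t[190:290,180:280],(400,400),interpolation=cv2.INTER_CUBIC)
b=cv2.resize(s[180:280,330:430],(400,400),interpolation=cv2.INTER_CUBIC)
cv2.imwrite("pics/fx.png",np.hstack([a,b]))
from h import *
import pickle
c=pickle.load(open("top.pkl","rb"))
for u,v in [(212,201),(257,209),(240,281),(192,270)]: print("block",onz(c,u,v,.025).round(4))
print("handle",onz(c,203,260,.158).round(3))
U=onz(c,468,384,.1876);D=onz(c,444.5,132,.1324);print("rail",U,D,np.linalg.norm((U-D)[:2]),np.degrees(np.arctan2(*(D-U)[1::-1])))
P=[onz(c,*p,.012) for p in [(425.5,374),(454,373),(443,145),(415,145)]];print("foot",np.round(P,3),np.mean(P,0))
cs=pickle.load(open("scene.pkl","rb"))
U=onz(cs,160,194,.1876);D=onz(cs,249,333,.1324);print("rail",U,D,np.linalg.norm((U-D)[:2]),np.degrees(np.arctan2(*(D-U)[1::-1])))
print("dial",onz(c,385,312,0),"jar",onz(c,323,158,.075),"vb",onz(c,487,301,.035))
E
```

```text
block [0.6327 0.2388 0.025 ]
block [0.6177 0.1473 0.025 ]
block [0.4722 0.1766 0.025 ]
block [0.4926 0.2726 0.025 ]
handle [0.505 0.219 0.158]
rail [ 0.30985805 -0.22374597  0.1876    ] [ 0.74901725 -0.20738485  0.1324    ] 0.4394638703861561 2.1335996874411904
foot [[ 0.294 -0.195  0.012]
 [ 0.296 -0.252  0.012]
 [ 0.763 -0.237  0.012]
 [ 0.762 -0.178  0.012]] [ 0.52861809 -0.21521278  0.012     ]
rail [ 0.32794166 -0.22549571  0.1876    ] [ 0.76771945 -0.20474294  0.1324    ] 0.4402671759425046 2.7017385072717617
dial [ 0.41374231 -0.1159814   0.        ] jar [0.7120585  0.01537498 0.075     ] vb [ 0.43951278 -0.31300914  0.035     ]
```

View pics/fx.png

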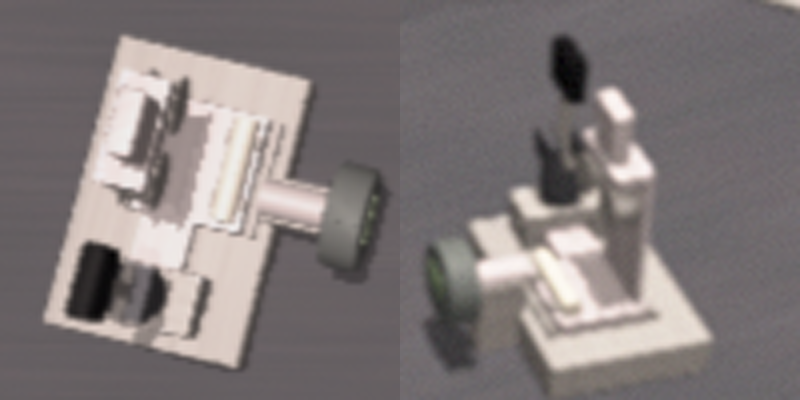

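The crop shows the handle bar at about (95,280) and the tab at about (130,125). Fixture yaw comes to about −13.6°, and the origin about (0.573, 0.204). Next I move above the handle and check with the wrist camera.

Call:
{"api": "jog_arm", "payload": {"motion": [[-0.5,-0.3,0,0,1],[-0.9,-0.58,0,0,1],[-0.9,-0.58,0,0,1],[-0.9,-0.58,0,0,1],[-0.9,-0.58,0,0,1],[-0.9,-0.58,0,0,1],[-0.9,-0.58,0,0,1],[-0.9,-0.58,0,0,1],[-0.9,-0.58,0,0,1],[-0.9,-0.58,0,0,1],[-0.9,-0.58,0,0,1],[-0.9,-0.58,0,0,1]], "newtons": 40}}

```text
clock: 1.35
position: [0.4186, 0.3191, 0.2313]
tool_rot: [-3.141, 0.0, 2.859]
force: [0.6, 0.2, -0.1]
grip_width: 0.0857
finger_force: 0.0
```

Call:
{"api": "jog_arm", "payload": {"motion": [[-0.9,-0.58,0,-0.25,1],[-0.9,-0.58,0,-0.25,1],[-0.9,-0.58,0,0,1],[-0.4,-0.3,0,0,1],[0,0,0,0,1]]}}

```text
clock: 1.85
position: [0.493, 0.2356, 0.2312]
tool_rot: [-3.141, 0.0, 2.896]
force: [-0.6, 1.2, 1.3]
grip_width: 0.0854
finger_force: 0.0
```

```bash
python3 - <<'E'
from h import *
import pickle
im,c=cam("wrist"); cv2.imwrite("pics/w1.png",im[:,:,::-1]); pickle.dump(c,open("w1.pkl","wb"))
s=bot.observe(); print(s['position'],s['tool_rot'],s['qpos'].round(3))
E
```

```text
[0.49201765 0.23722622 0.23114611] [-3.14128817e+00 -3.03621701e-04  2.89801496e+00] [-0.608  0.398  0.067  1.813 -0.032  0.933  0.8  ]
```

View pics/w1.png

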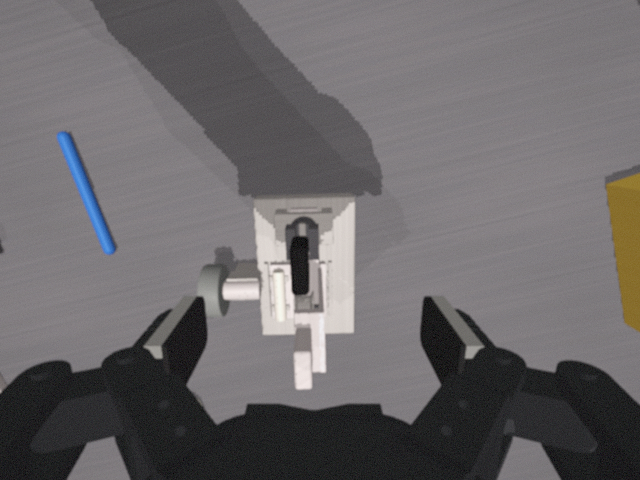

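The wrist view shows the black handle bar at u 292–309, v 236–295. The tab top sits near (303,355), and the block edges run from u 252 to 355 at v≈196.

```bash
python3 - <<'E'
from h import *
import pickle
c=pickle.load(open("w1.pkl","rb")); im=cv2.imread("pics/w1.png"); g=im.max(2)
print("cam",-c[1].T@c[2],c[1][2])
m=((g<35)*255).astype(np.uint8); m[:,:285]=0;m[:,318:]=0;m[:225]=0;m[305:]=0
cs=max(cv2.findContours(m,0,1)[0],key=cv2.contourArea); print(cv2.boundingRect(cs)); r=cv2.minAreaRect(cs); print(r)
B=cv2.boxPoints(r); print([onz(c,*p,.158).round(4) for p in B])
mt=((g>200)*255).astype(np.uint8); print(np.array2string(g[310:400:6,288:332:3]))
for p in [(252,197),(355,195),(354,332),(263,334)]: print(onz(c,*p,.025).round(4))
for v in (245,260,280,290):print(v,g[v,284:318:1])
E
```

```text
cam [0.42450999 0.25458012 0.37507319] [ 0.26834969 -0.06720832 -0.96097424]
(290, 237, 18, 57)
((298.5, 265.0), (56.0, 17.0), 90.0)
[array([0.4817, 0.2252, 0.158 ]), array([0.4843, 0.2355, 0.158 ]), array([0.5212, 0.2261, 0.158 ]), array([0.5185, 0.2153, 0.158 ])]
[[223 241 158 124 123 119 123 127 122 121 120 120 201 212 216]
 [237 239 218 228 229 231 231 228 227 229 229 235 228 217 218]
 [216 219 207 223 216 231 228 224 228 228 229 240 226 217 219]
 [217 221 205 143 137 135 136 144 224 227 229 240 222 216 217]
 [175 175 163 123 132 124 127 129 218 227 229 235 216 145 138]
 [129 131 122 129 131 129 128 129 209 226 226 235 217 126 125]
 [132 131 128 128 129 131 128 129 207 230 227 233 218 128 126]
 [131 132 163 194 191 195 196 185 199 234 234 237 227 125 129]
 [129 130 197 229 231 231 231 220 193 232 234 239 226 127 127]
 [128 129 188 232 231 233 233 220 195 233 234 238 228 129 130]
 [127 126 180 240 238 236 233 228 203 231 228 238 232 131 126]
 [131 134 172 236 237 239 237 231 148 127 131 127 129 129 130]
 [129 130 160 233 235 235 240 237 158 131 131 128 130 129 129]
 [129 129 133 214 225 217 216 206 137 130 128 132 128 128 131]
 [129 131 124 127 129 131 126 127 130 128 127 125 128 130 126]]
[0.4685 0.1819 0.025 ]
[0.491  0.2798 0.025 ]
[0.6377 0.2468 0.025 ]
[0.616 0.15  0.025]
245 [202 170 118  83  87  81  66  36  23  23  24  33  29  23  25  26  27   2
  36  28  26  31  19  20  54  83  91  90  87  88  86  85  86  97]
260 [195 194 175 148 136 121  81  28  33  36  28  34  35  31  33  27  36  33
  32  40  30  26  23  53 101 139 152 155 164 176 186 191 207 208]
280 [206 214 217 217 223 233 223 163  64  32  22  33  34  35  27  30  33  29
  37  34  42  34  19  31  64 125 168 177 175 173 173 172 176 165]
290 [207 209 231 240 239 238 226 180  94  21  23  37  37  38  35  28  33  33
  40  26  33  36  29  42  80 131 171 170 164 164 169 173 174 165]
```

Call:
{"api": "jog_arm", "payload": {"motion": [[-0.49,-0.3,0,-0.25,1],[0,0,0.5,0,1],[0,0,0.8,0,1],[0,0,0.8,0,1],[0,0,0.8,0,0.8],[0,0,0.6,0,0.6],[0,0,0,0,0.5],[0,0,0,0,0.5]]}}

```text
clock: 2.7
position: [0.5036, 0.2266, 0.1267]
tool_rot: [3.142, -0.0, 2.921]
force: [0.2, -0.8, -0.2]
grip_width: 0.0425
finger_force: 0.0
```

```bash
python3 - <<'E'
from h import *
im,c=cam("wrist"); cv2.imwrite("pics/w2.png",im[:,:,::-1])
s=bot.observe(); print(s['position'],s['tool_rot'],s['qpos'].round(3),s['force'])
E
```

```text
[0.50408859 0.22654527 0.12723062] [3.14085101e+00 5.09225544e-04 2.92051456e+00] [-0.567  0.545  0.052  1.887 -0.042  0.709  0.858] [ 0.33955654 -0.43520995  0.1138443 ]
```

View pics/w2.png

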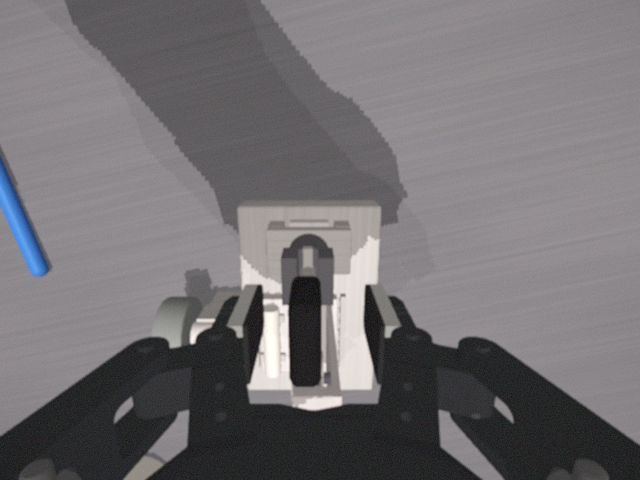

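The handle sits between the pads, about 2.5 mm off centre (u 305 against 313.5). I correct that, grip, lift, and check before twisting.

Call:
{"api": "jog_arm", "payload": {"motion": [[0,-0.08,0,0,0.5],[0,0,0,0,0],[0,0,0,0,0],[0,0,0,0,0],[0,0,0,0,0],[0,0,0,0,0]], "newtons": 60}}

```text
clock: 3.35
position: [0.5039, 0.2236, 0.1269]
tool_rot: [3.141, 0.001, 2.92]
force: [-0.7, -0.3, 8.2]
grip_width: 0.0111
finger_force: 58.8
```

Call:
{"api": "jog_arm", "payload": {"motion": [[0,0,-0.2,0,0],[0,0,-0.2,0,0],[0,0,-0.2,0,0],[0,0,-0.13,0,0],[0,0,0,0,0]]}}

```text
clock: 3.85
position: [0.5036, 0.2234, 0.1486]
tool_rot: [3.142, 0.0, 2.92]
force: [1.5, -1.1, -9.9]
grip_width: 0.0108
finger_force: 58.3
```

Call:
{"api": "jog_arm", "payload": {"motion": [[0,0,0,-0.5,0],[0,0,0,-1,0],[0,0,0,-1,0],[0,0,0,-1,0],[0,0,0,-1,0],[0,0,0,-1,0],[0,0,0,-1,0],[0,0,0,-1,0],[0,0,0,-1,0],[0,0,0,-1,0],[0,0,0,-1,0],[0,0,0,-1,0]]}}

```text
clock: 5.05
position: [0.5037, 0.2222, 0.1478]
tool_rot: [-3.141, -0.001, -2.441]
force: [3.4, -5.4, -10.2]
grip_width: 0.0109
finger_force: 58.4
```

Call:
{"api": "jog_arm", "payload": {"motion": [[0,0,0,-1,0],[0,0,0,-1,0],[0,0,0,-1,0],[0,0,0,-0.8,0],[0,0,0,0,0],[0,0,0.08,0,0],[0,0,0.07,0,0],[0,0,0,0,0]]}}

```text
clock: 5.85
position: [0.5041, 0.2219, 0.1439]
tool_rot: [-3.14, -0.001, -2.141]
force: [1.8, -7.7, 0.2]
grip_width: 0.0111
finger_force: 60.0
```

Call:
{"api": "jog_arm", "payload": {"motion": [[0,0,0,0,0.35],[0,0,0,0,0.35],[0,0,0,0,0.35],[0,0,0,0,0.35],[0,0,-0.4,0,0.35],[0,0,-0.8,0,0.35],[0,0,-0.9,0,0.35],[0,0,-1,0.5,0.35],[0,0,-0.5,1,0.35],[0,0,0,1,0.7],[0,0,0,1,1],[0,0,0,1,1]]}}

```text
clock: 7.05
position: [0.5036, 0.2236, 0.2528]
tool_rot: [3.142, 0.001, -2.503]
force: [1.0, -0.5, -0.4]
grip_width: 0.0724
finger_force: 0.0
```

Call:
{"api": "jog_arm", "payload": {"motion": [[0,0,0,1,1],[0,0,0,1,1],[0,0,0,1,1],[0,0,0,1,1],[0,0,0,1,1],[0,0,0,1,1],[0,0,0,1,1],[0,0,0,1,1],[0,0,0,1,1],[-0.7,0,0,1,1],[-0.6,0,0,0.8,1],[0,0,0,0,1]]}}

```text
clock: 8.25
position: [0.5438, 0.2186, 0.2523]
tool_rot: [3.141, 0.001, 2.917]
force: [-0.7, -0.2, -0.1]
grip_width: 0.0854
finger_force: 0.0
```

```bash
python3 - <<'E'
from h import *
import pickle
im,c=cam("wrist"); cv2.imwrite("pics/w3.png",im[:,:,::-1]); pickle.dump(c,open("w3.pkl","wb"))
s=bot.observe(); print(s['clock'],s['position'],s['tool_rot'],s['qpos'].round(3),s['force'])
E
```

```text
8.3 [0.54262191 0.21891222 0.25216588] [3.14131096e+00 9.23869300e-05 2.91955482e+00] [-0.474  0.436 -0.015  1.686  0.007  1.02   0.858] [ 0.18697258  0.63156118 -0.17446153]
```

View pics/w3.png

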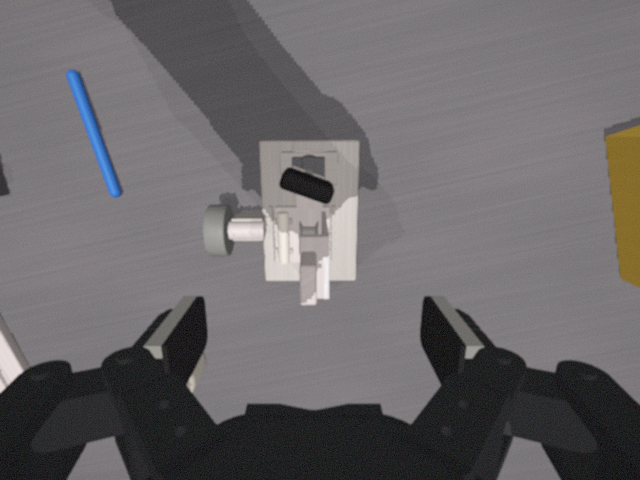

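The handle shows twisted and latched at (307,185), and the tab top spans u 301–317, v 253–304.

```bash
python3 - <<'E'
from h import *
import pickle
c=pickle.load(open("w3.pkl","rb"))
a=onz(c,302,303.5,.163);b=onz(c,317,303.5,.163);print(a,b,np.linalg.norm(a-b))
x=np.array([np.cos(-.2215),np.sin(-.2215)]);t=(a+b)[:2]/2-.015*x;print("tab",t,"mid-based",onz(c,309,279,.163))
P=np.array([onz(c,*p,.025) for p in [(260,141),(359,141),(356,280),(266,280)]]);print(P.round(4),P.mean(0))
s=bot.observe();d=t-s['position'][:2];y=s['tool_rot'][2];print("tool units",d@[np.cos(y),np.sin(y)]/.03,d@[np.sin(y),-np.cos(y)]/.03)
E
```

```text
[0.58659484 0.20241573 0.163     ] [0.58897661 0.21277262 0.163     ] 0.010627225903478843
tab [0.57315219 0.21088958] mid-based [0.5694982  0.21148704 0.163     ]
[[0.4711 0.1831 0.025 ]
 [0.493  0.2788 0.025 ]
 [0.6383 0.2474 0.025 ]
 [0.616  0.1504 0.025 ]] [0.55461203 0.21491238 0.025     ]
tool units -1.0515838261130388 -0.03674589179320552
```

Call:
{"api": "jog_arm", "payload": {"motion": [[-0.6,-0.04,0,0,1],[-0.41,0,0.2,0,1],[0,0,0.7,0,0.8],[0,0,0.9,0,0.6],[0,0,0.9,0,0.5],[0,0,0.8,0,0.5],[0,0,0.4,0,0.5],[0,0,0,0,0.5]]}}

```text
clock: 9.1
position: [0.5707, 0.211, 0.1334]
tool_rot: [-3.14, -0.002, 2.92]
force: [-0.5, 0.5, 0.3]
grip_width: 0.043
finger_force: 0.0
```

```bash
python3 - <<'E'
from h import *
im,c=cam("wrist"); cv2.imwrite("pics/w4.png",im[:,:,::-1])
s=bot.observe(); print(s['position'],s['tool_rot'],s['force'])
E
```

```text
[0.57140413 0.2112292  0.13473467] [-3.14128278e+00 -6.64687011e-04  2.92011458e+00] [0.4804669  0.36807335 0.86355121]
```

View pics/w4.png

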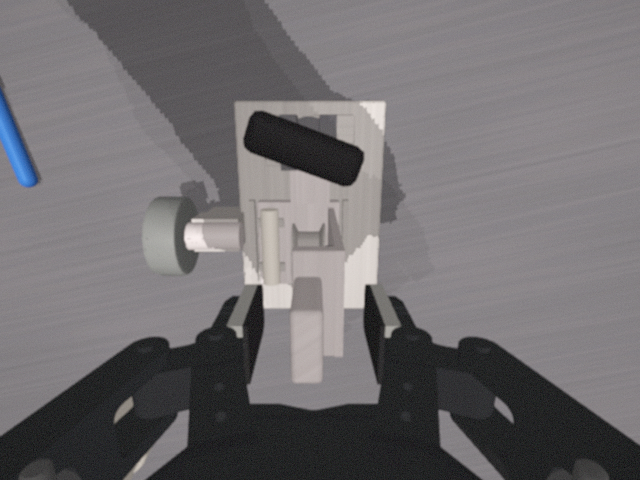

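The tab is between the pads at u≈307 against 313.5, about 2 mm off. I correct that and grip, then raise slightly, slide out and check.

Call:
{"api": "jog_arm", "payload": {"motion": [[0,-0.07,0,0,0.5],[0,0,0,0,0],[0,0,0,0,0],[0,0,0,0,0],[0,0,0,0,0],[0,0,0,0,0]], "newtons": 80}}

```text
clock: 9.75
position: [0.5715, 0.2089, 0.1357]
tool_rot: [3.141, 0.001, 2.92]
force: [-2.5, -2.6, 8.7]
grip_width: 0.0107
finger_force: 78.8
```

Call:
{"api": "jog_arm", "payload": {"motion": [[0,0,-0.06,0,0],[0,0,0,0,0],[-0.25,0,0,0,0],[-0.3,0,0,0,0],[-0.3,0,0,0,0],[-0.3,0,0,0,0],[-0.3,0,0,0,0],[-0.15,0,0,0,0],[0,0,0,0,0]]}}

```text
clock: 10.65
position: [0.6185, 0.1982, 0.1363]
tool_rot: [-3.141, 0.0, 2.919]
force: [-0.7, -0.3, -3.7]
grip_width: 0.0107
finger_force: 78.0
```

Force z is −3.7 N, so the carrier is free and has slid 48 mm. I lift it and carry it over to the −y side of the rail.

Call:
{"api": "jog_arm", "payload": {"motion": [[0,0,-0.4,0,0],[0,0,-0.8,0,0],[0,0,-1,0,0],[0,0,-1,0,0],[0,0,-1,0,0],[0,0,-1,0,0],[0,0,-1,0,0],[0,0,-0.8,0,0],[0.05,-0.4,-0.2,0,0],[0.1,-0.8,0,0,0],[0.11,-0.98,0,0,0],[0.11,-0.98,0,0,0]]}}

```text
clock: 11.85
position: [0.5848, 0.1068, 0.3518]
tool_rot: [-3.141, -0.001, 2.92]
force: [0.6, -0.6, -4.7]
grip_width: 0.0106
finger_force: 78.3
```

Call:
{"api": "jog_arm", "payload": {"motion": [[0.11,-0.98,0,0,0],[0.11,-0.98,0,0,0],[0.11,-0.98,0,0,0],[0.11,-0.98,0,0,0],[0.11,-0.98,0,0,0],[0.11,-0.98,0,0,0],[0.11,-0.98,0,0,0],[0.11,-0.98,0,0,0],[0.11,-0.98,0,0,0],[0.11,-0.98,0,0,0],[0.11,-0.98,0,0,0],[0.11,-0.98,0,0,0]]}}

```text
clock: 13.05
position: [0.4682, -0.2281, 0.352]
tool_rot: [3.141, -0.001, 2.919]
force: [-0.6, 0.1, -4.3]
grip_width: 0.0106
finger_force: 78.3
```

Call:
{"api": "jog_arm", "payload": {"motion": [[0.11,-0.98,0,0,0],[0.11,-0.98,0,0,0],[0.11,-0.7,0,0,0],[0,0,0,0.5,0],[0,0,0,1,0],[0,0,0,1,0],[0,0,0,1,0],[0,0,0,1,0],[0,0,0,1,0],[0,0,0,1,0],[0,0,0,1,0],[0,0,0,1,0]]}}

```text
clock: 14.25
position: [0.4415, -0.3025, 0.352]
tool_rot: [-3.141, -0.001, 2.236]
force: [-0.1, 0.1, -4.4]
grip_width: 0.0104
finger_force: 78.5
```

Call:
{"api": "jog_arm", "payload": {"motion": [[0,0,0,1,0],[0,0,0,1,0],[0,0,0,1,0],[0,0,0,1,0],[0,0,0,1,0],[0,0,0,1,0],[0,0,0,1,0],[0,0,0,1,0],[0,0,0,1,0],[0,0,0,1,0],[0,0,0,1,0],[0,0,0,1,0]]}}

```text
clock: 15.45
position: [0.4415, -0.3025, 0.3519]
tool_rot: [-3.141, -0.001, 1.276]
force: [-0.4, 0.5, -3.9]
grip_width: 0.0109
finger_force: 78.5
```

Call:
{"api": "jog_arm", "payload": {"motion": [[0,0,0,1,0],[0,0,0,1,0],[0,0,0,1,0],[0,0,0,1,0],[0,0,0,1,0],[0,0,0,1,0],[0,0,0,1,0],[0,0,0,1,0],[0,0,0,1,0],[0,0,0,1,0],[0,0,0,1,0],[0,0,0,1,0]]}}

```text
clock: 16.65
position: [0.4415, -0.3025, 0.3519]
tool_rot: [-3.14, 0.0, 0.316]
force: [0.7, 0.5, -3.4]
grip_width: 0.0106
finger_force: 78.5
```

Call:
{"api": "jog_arm", "payload": {"motion": [[0,0,0,1,0],[0,0,0,1,0],[0,0,0,1,0],[0,0,0,0.5,0],[0,0,0,0,0],[0,0,0,0,0]]}}

```text
clock: 17.25
position: [0.4421, -0.3025, 0.3522]
tool_rot: [-3.141, 0.0, 0.041]
force: [-0.4, -0.2, -3.4]
grip_width: 0.0106
finger_force: 78.5
```

```bash
python3 - <<'E'
from h import *
import pickle
im,c=cam("wrist"); cv2.imwrite("pics/w5.png",im[:,:,::-1]); pickle.dump(c,open("w5.pkl","wb"))
s=bot.observe(); print(s['clock'],s['position'],s['tool_rot'],s['qpos'].round(3),s['force'])
E
```

```text
17.3 [ 0.44224768 -0.30251878  0.35230733] [-3.14108349e+00  8.60342933e-05  4.08237204e-02] [-0.096  0.34   0.788  1.698 -0.256  1.211 -0.776] [ 0.09774261 -0.07179269 -4.19562555]
```

View pics/w5.png

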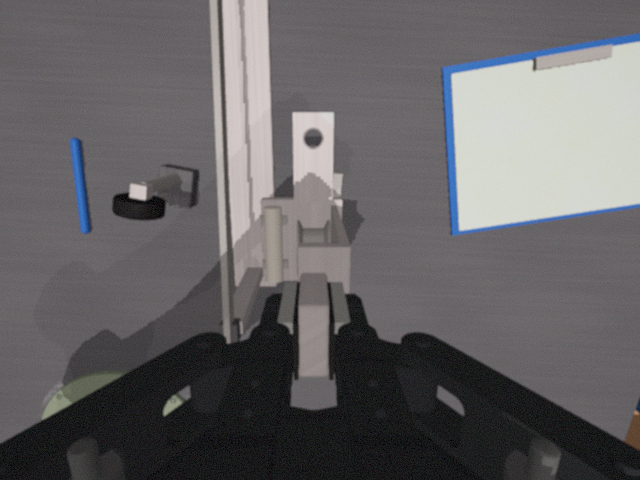

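The wrist view shows the carrier held with its tongue pointing downhill. The bar's top runs from about (215,0) to (231,335) to its left, with the comparator at (150,195) well clear.

```bash
python3 - <<'E'
from h import *
import pickle
c=pickle.load(open("w5.pkl","rb")); g=cv2.cvtColor(cv2.imread("pics/w5.png"),cv2.COLOR_BGR2GRAY).astype(int)
for v in (20,80,140,200,260,300,315,330,340): print(v,g[v,206:244])
K,Rw,t=c;o=-Rw.T@t;print("cam",o)
n=np.array([np.tan(np.radians(7)),0,1])
def bar(u,v,x0=.529):
    d=Rw.T@np.linalg.inv(K)@[u,v,1]; return o+d*((.160+n[0]*x0-n@o)/(n@d))
for p in [(211,20),(216,140),(221,260),(217,20),(222,140),(227,260)]: print(p,bar(*p).round(4))
print("end",bar(232,335))
E
```

```text
20 [101 102 103 111 139 166 172 172 171 172 170 154 111  75  70  77 121 166
 192 201 201 202 202 200 198 198 201 199 201 198 197 193 193 181 158 146
 150 151]
80 [105 105  99 105 104 107 132 166 177 183 183 183 185 168 127  85  75  77
 110 160 192 200 199 199 200 202 202 198 200 201 202 205 201 196 196 193
 182 160]
140 [107 105 107 104 106 107 106 109 122 153 180 188 189 188 185 177 146  99
  69  75 107 158 192 201 198 202 203 202 201 203 204 203 202 204 204 201
 195 189]
200 [ 97  96  95 104  99  96 101  97  96 100 106 126 159 174 180 177 181 177
 158 112  72  73  91 143 186 194 194 190 191 190 191 192 191 188 191 192
 192 191]
260 [ 98  96  95 100  94 100  93 100  98 100  97  98  95  95 101 118 121 123
 121 126 112  94  82  78  74  68  76 108 134 146 144 141 137 142 150 151
 153 147]
300 [ 68  80  75  78  74  77  75  74  75  76  74  75  78  79  74  86 104 116
 117 119 118 116 102  85  70  71  82  89  95 101 101 101 107  99 101 101
 101 103]
315 [ 72  73  80  72  67  72  76  76  77  75  71  74  72  74  69  78  95 108
 118 121 116 121 112  95  80  76  75  80  92 100 104 106 102 103 101  99
  99  97]
330 [ 77  73  79  74  70  71  76  74  71  76  71  75  75  68  68  71  83 105
 130 133 131 130 133 118  96  76  67  75  79  67  76  54  39  67 107 131
 123  93]
340 [ 13   8  29  31  30  19  21  13  17  25  21  24  15  26  29  27  28  17
  26  43  89 126 129 125 101  78  71  79  74  74  70  54  56  59  73  81
  73  66]
cam [ 0.51224431 -0.29799623  0.49608847]
(211, 20) [ 0.5997 -0.2072  0.1513]
(216, 140) [ 0.5019 -0.2112  0.1633]
(221, 260) [ 0.3936 -0.2156  0.1766]
(217, 20) [ 0.5999 -0.2123  0.1513]
(222, 140) [ 0.5021 -0.2165  0.1633]
(227, 260) [ 0.3938 -0.2212  0.1766]
end [ 0.32006384 -0.22623678  0.18565413]
```

The bar heading is 2.33°, which matches the tool yaw. Bar y at the load point is about −0.2145, allowing for the roughly 2 mm camera bias seen at the earlier grasps. I go down beside the rail, then sideways, with wheels above and base below the bar.

Call:
{"api": "jog_arm", "payload": {"motion": [[0,0,0.5,0,0],[0,0,0.9,0,0],[0,0,0.9,0,0],[0,0,0.9,0,0],[0,0,0.7,0,0],[0,0,0.28,0,0],[0,0,0,0,0]]}}

```text
clock: 18.0
position: [0.4423, -0.3025, 0.2266]
tool_rot: [-3.141, 0.001, 0.04]
force: [0.3, 0.3, -3.4]
grip_width: 0.0107
finger_force: 78.5
```

Call:
{"api": "jog_arm", "payload": {"motion": [[0,-0.3,0,0,0],[0,-0.5,0,0,0],[0,-0.5,0,0,0],[0,-0.4,0,0,0],[0,-0.4,0,0,0],[0,-0.3,0,0,0],[0,-0.3,0,0,0],[0,-0.23,0,0,0],[0,0,0,0,0],[0,0,0,0,0]]}}

```text
clock: 19.0
position: [0.4394, -0.2149, 0.2272]
tool_rot: [3.141, -0.0, 0.04]
force: [0.4, 0.3, -3.0]
grip_width: 0.0107
finger_force: 78.5
```

```bash
python3 - <<'E'
from h import *
import pickle
im,c=cam("wrist"); cv2.imwrite("pics/w6.png",im[:,:,::-1]); pickle.dump(c,open("w6.pkl","wb"))
s=bot.observe(); print(s['clock'],s['position'],s['tool_rot'],s['force'])
E
```

```text
19.05 [ 0.43931732 -0.2151072   0.22715162] [ 3.14129445e+00 -6.52552514e-05  3.94560782e-02] [ 0.25698529 -1.41775043 -2.90475605]
```

View pics/w6.png

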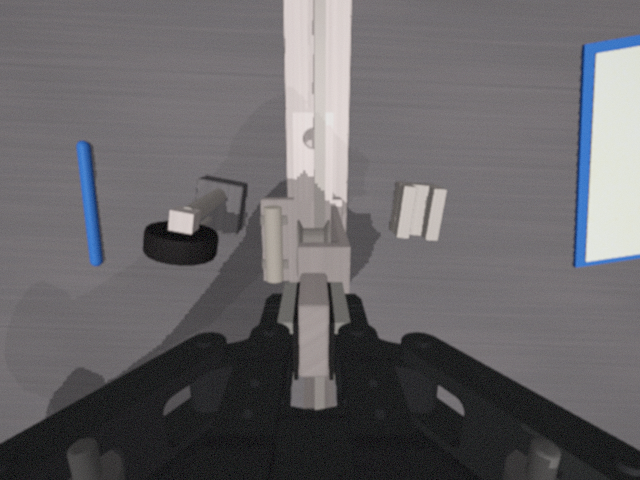

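The bar's top shows centred near u≈320 at v≈100, while the tongue hole is at u≈313, so I measure the offset.

```bash
python3 - <<'E'
from h import *
import pickle
c=pickle.load(open("w6.pkl","rb")); g=cv2.cvtColor(cv2.imread("pics/w6.png"),cv2.COLOR_BGR2GRAY).astype(int)
for v in (10,50,90,130,170,190): print(v,g[v,304:338])
for v in (120,150): print(v,g[v,284:345])
K,Rw,t=c;o=-Rw.T@t;print("cam",o)
T=np.array([.4393,-.2151]);yt=np.array([np.sin(.0395),-np.cos(.0395)])
n=np.array([np.tan(np.radians(7)),0,1])
def bar(u,v,x0=.531):
    d=Rw.T@np.linalg.inv(K)@[u,v,1]; return o+d*((.160+n[0]*x0-n@o)/(n@d))
for v in (10,50,90,130,170):
  print(v,[round(1000*((bar(u,v)[:2]-T)@yt),2) for u in (314,320,327)],bar(320,v).round(3))
print("hole tool y mm",1000*((onz(c,313,138,.126)[:2]-T)@yt),onz(c,313,138,.126))
c5=pickle.load(open("w5.pkl","rb"));T5=np.array([.44225,-.3025]);print("hole5",1000*((onz(c5,313,138,.251)[:2]-T5)@yt))
E
```

```text
10 [212 212 213 206 205 200 202 204 190 172 173 189 192 194 191 191 190 193
 194 192 193 198 208 212 212 207 208 210 212 211 214 213 211 212]
50 [213 214 213 212 209 208 204 205 204 196 188 194 198 200 200 199 199 200
 199 198 200 205 212 213 211 208 209 210 215 215 215 215 213 213]
90 [215 215 218 212 210 207 203 194 171 162 182 201 207 205 204 203 205 204
 207 205 206 210 213 214 214 213 212 214 216 218 218 217 218 216]
130 [216 209 193 174 160 154 154 157 154 163 179 194 198 198 197 196 197 197
 196 196 199 211 217 220 221 219 219 220 220 219 219 220 218 216]
170 [189 204 218 219 220 219 217 218 216 201 184 186 196 194 195 195 196 196
 195 197 200 209 214 215 215 215 217 219 213 211 211 210 208 204]
190 [156 159 160 159 155 155 156 156 152 149 145 139 142 143 142 140 153 165
 169 171 184 202 213 213 213 212 216 214 212 209 207 207 202 204]
120 [120 153 184 203 204 206 205 206 210 217 223 220 221 218 222 223 222 222
 219 221 222 220 224 223 224 222 221 221 208 180 177 193 197 199 199 198
 197 199 199 200 205 216 225 227 227 226 226 227 226 225 221 221 218 216
 215 216 217 216 218 218 217]
150 [109 116 160 191 206 207 205 204 206 213 219 219 220 218 220 218 221 222
 217 219 218 221 223 223 221 222 218 218 214 206 197 196 197 195 197 198
 197 197 198 196 199 207 218 219 218 218 219 220 218 212 210 213 209 205
 207 206 207 207 208 208 207]
cam [ 0.50949382 -0.2103345   0.37109867]
10 [np.float64(-1.81), np.float64(1.35), np.float64(5.03)] [ 0.571 -0.211  0.155]
50 [np.float64(-1.81), np.float64(1.4), np.float64(5.15)] [ 0.552 -0.212  0.157]
90 [np.float64(-1.8), np.float64(1.46), np.float64(5.27)] [ 0.532 -0.213  0.16 ]
130 [np.float64(-1.79), np.float64(1.52), np.float64(5.4)] [ 0.511 -0.214  0.162]
170 [np.float64(-1.79), np.float64(1.59), np.float64(5.53)] [ 0.489 -0.215  0.165]
hole tool y mm -2.4120140440330986 [ 0.50581389 -0.21005744  0.126     ]
hole5 -2.384061078072167
```

By the held carrier's own plane (u≈313), the bar lies 3.5–4 mm to tool +y. I shift 3.5 mm and recheck numerically.

Call:
{"api": "jog_arm", "payload": {"motion": [[0,0.12,0,0,0],[0,0,0,0,0],[0,0,0,0,0]]}}

```text
clock: 19.35
position: [0.4393, -0.2187, 0.2271]
tool_rot: [3.141, 0.0, 0.039]
force: [-0.4, 0.5, -3.7]
grip_width: 0.0108
finger_force: 78.5
```

```bash
python3 - <<'E'
from h import *
im,c=cam("wrist"); cv2.imwrite("pics/w7.png",im[:,:,::-1])
g=cv2.cvtColor(im,cv2.COLOR_RGB2GRAY).astype(int)
for v in (10,50,90,110,150,170): print(v,g[v,300:330])
print(bot.observe()['position'],bot.observe()['force'])
E
```

```text
10 [211 211 207 205 201 200 199 197 193 192 190 190 191 192 191 192 190 194
 198 206 212 211 212 209 209 206 207 209 209 213]
50 [211 215 211 209 205 202 203 199 198 200 200 198 197 202 198 199 200 201
 206 209 212 214 215 212 211 207 209 210 213 215]
90 [213 215 214 211 206 204 204 204 204 204 203 202 204 203 203 204 203 203
 209 212 215 214 214 213 211 212 210 214 215 215]
110 [205 207 206 206 203 202 205 201 196 195 197 197 198 197 195 200 202 203
 205 208 210 211 209 209 211 210 213 215 214 217]
150 [220 218 218 217 218 221 221 213 201 194 197 195 195 196 196 196 194 199
 207 216 219 220 219 219 218 220 218 218 217 216]
170 [220 218 217 217 217 219 220 212 200 193 194 195 193 195 195 196 194 197
 207 215 216 216 218 215 215 215 215 215 215 216]
[ 0.43936584 -0.21859076  0.22705569] [-0.43428519  0.00636334 -3.80579679]
```

The bar is now centred at 312.8. I lower onto it.

Call:
{"api": "jog_arm", "payload": {"motion": [[0,0,0.2,0,0],[0,0,0.1,0,0],[0,0,0.05,0,0],[0,0,0.03,0,0],[0,0,0,0,0]]}}

```text
clock: 19.9
position: [0.4394, -0.2183, 0.2156]
tool_rot: [3.142, 0.0, 0.04]
force: [0.6, 0.2, -3.0]
grip_width: 0.0107
finger_force: 78.5
```

Call:
{"api": "jog_arm", "payload": {"motion": [[0,0,0.03,0,0],[0,0,0.03,0,0],[0,0,0,0,0]], "newtons": 40}}

```text
clock: 20.2
position: [0.4398, -0.2184, 0.2141]
tool_rot: [3.141, -0.001, 0.04]
force: [0.7, 0.6, 2.0]
grip_width: 0.0107
finger_force: 79.4
```

Contact came where expected (z≈0.214). I ease the grip and press slightly so that the second wheel comes down.

Call:
{"api": "jog_arm", "payload": {"motion": [[0,0,0.02,0,0],[0,0,0.02,0,0],[0,0,0.02,0,0],[0,0,0,0,0]], "newtons": 20}}

```text
clock: 20.6
position: [0.4409, -0.2186, 0.2133]
tool_rot: [3.141, -0.003, 0.04]
force: [1.5, 2.8, 22.6]
grip_width: 0.0108
finger_force: 82.6
```

```bash
python3 - <<'E'
from h import *
s=bot.observe(); print(s['position'],s['force'],s['moment'],s['finger_force'])
w=cv2.cvtColor(cam("wrist")[0],cv2.COLOR_RGB2BGR); c=cam("scene")[0][:,:,::-1]
a=cv2.resize(c[160:340,130:290],(426,480),interpolation=cv2.INTER_CUBIC)
cv2.imwrite("pics/set.png",np.hstack([a,w[:,150:500]]))
E
```

```text
[ 0.44088924 -0.21855482  0.21334446] [ 1.49139426  2.83440376 22.63776531] [ 0.99852766  0.04587041 -0.05846652] 82.58758306503296
```

View pics/set.png

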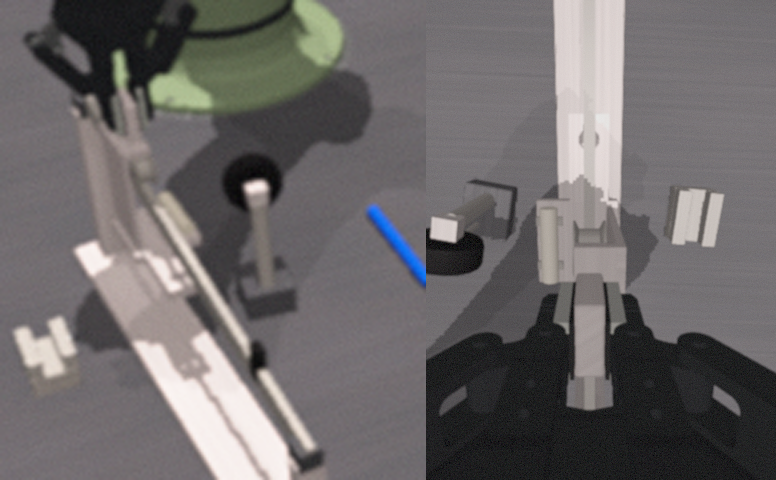

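The wheels are on the rail, with contact at tread height, the bar centred under the tongue and the comparator clear. I relieve the press, then open.

Call:
{"api": "jog_arm", "payload": {"motion": [[0,0,-0.03,0,0],[0,0,-0.02,0,0],[0,0,0,0,0]]}}

```text
clock: 21.0
position: [0.4398, -0.2184, 0.2139]
tool_rot: [3.141, -0.001, 0.04]
force: [1.6, 1.0, 6.5]
grip_width: 0.0106
finger_force: 79.9
```

Call:
{"api": "jog_arm", "payload": {"motion": [[0,0,0,0,0.2],[0,0,0,0,0.3],[0,0,0,0,0.5],[0,0,0,0,0.6],[0,0,0,0,0.6],[0,0,0,0,0.6],[0,0,0,0,0.6],[0,0,0,0,0.6]]}}

```text
clock: 21.8
position: [0.4395, -0.2184, 0.2136]
tool_rot: [3.142, -0.0, 0.04]
force: [-0.5, 0.5, 0.1]
grip_width: 0.0513
finger_force: 0.0
```

Call:
{"api": "jog_arm", "payload": {"motion": [[0,0,-0.4,0,0.6],[0,0,-0.8,0,0.6],[0,0,-1,0,0.6],[0,0,-1,0,0.6],[0,0,-0.8,0,0.6],[0,0,0,0,0.6],[0,0,0,0,0.6],[0,0,0,0,0.6],[0,0,0,0,0.6],[0,0,0,0,0.6]]}}

```text
clock: 22.8
position: [0.4392, -0.2184, 0.3332]
tool_rot: [3.142, 0.001, 0.039]
force: [0.2, -0.4, -0.2]
grip_width: 0.0509
finger_force: 0.0
```

```bash
python3 - <<'E'
from h import *
import pickle
t,ct=cam("top"); c,cs=cam("scene")
cv2.imwrite("pics/topE.png",t[:,:,::-1])
a=c[100:400,110:430,::-1]; b=t[110:410,170:500,::-1]
cv2.imwrite("pics/end.png",np.hstack([a,b]))
for n in("position","force","clock"): print(bot.observe()[n])
E
```

```text
[ 0.43931481 -0.21837432  0.33333642]
[ 0.47101102  0.1086354  -0.97323306]
22.9
```

View pics/end.png

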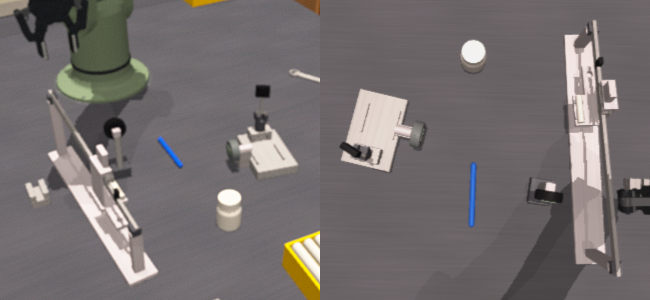

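The carrier hangs on the lower part of the rail near the stop, and the handle is still latched and twisted. I wait a second, then check that it has settled and where it rests.

Call:
{"api": "jog_arm", "payload": {"motion": [[0,0,0,0,0.6],[0,0,0,0,0.6],[0,0,0,0,0.6],[0,0,0,0,0.6],[0,0,0,0,0.6],[0,0,0,0,0.6],[0,0,0,0,0.6],[0,0,0,0,0.6],[0,0,0,0,0.6],[0,0,0,0,0.6],[0,0,0,0,0.6],[0,0,0,0,0.6]]}}

```text
clock: 24.1
position: [0.4395, -0.2183, 0.3336]
tool_rot: [3.142, -0.0, 0.04]
force: [-0.3, -0.1, -1.2]
grip_width: 0.0513
finger_force: 0.0
```

```bash
python3 - <<'E'
from h import *
t,c=cam("top"); o=cv2.imread("pics/topE.png")
b=t[:,:,::-1]; d=cv2.absdiff(np.ascontiguousarray(b),o).max(2); print("moved px",(d[120:400,400:520]>40).sum())
cv2.imwrite("pics/car.png",cv2.resize(np.ascontiguousarray(b[150:270,400:500]),(500,600),interpolation=cv2.INTER_CUBIC))
p=np.array([.531,-.2145]);x=np.array([np.cos(.04),np.sin(.04)])
for n,r,z in[("home tab top centre",.105+.068*.122,.147+.0675),("load/mid tab",0,.2275),("stop top",.133,.162)]:
    print(n,proj(c,[*(p+x*r),z]))
E
```

```text
moved px 1626
home tab top centre [460.46807181 177.23955911]
load/mid tab [467.19253281 245.29217841]
stop top [450.78649761 173.30296802]
```

View pics/car.png

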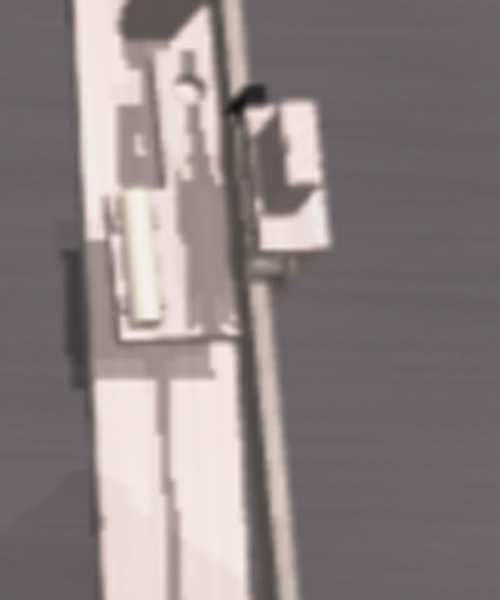

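The tab top is now at (461,178), against the predicted home of (460.5,177.2), so the carrier rests at the stop. I give it a moment more to settle, then hand in.

Call:
{"api": "jog_arm", "payload": {"motion": [[0,0,0,0,0.6],[0,0,0,0,0.6],[0,0,0,0,0.6],[0,0,0,0,0.6],[0,0,0,0,0.6],[0,0,0,0,0.6],[0,0,0,0,0.6],[0,0,0,0,0.6],[0,0,0,0,0.6],[0,0,0,0,0.6],[0,0,0,0,0.6],[0,0,0,0,0.6]]}}

```text
clock: 25.35
position: [0.4395, -0.2183, 0.3336]
tool_rot: [3.142, -0.0, 0.04]
force: [0.1, -0.9, -0.5]
grip_width: 0.0515
finger_force: 0.0
```

```bash
python3 - <<'E'
from h import *
a=cam("top")[0]; b=cam("top")[0]; print("moving px",(cv2.absdiff(a,b).max(2)[120:300,400:520]>40).sum())
print(bot.job_done())
E
```

```text
moving px 0
the job is handed in; nothing more can be done
None
```

I handed the job in at about 25 s: the plunger is latched open, and the carrier was set on the uphill end of the rail, rolled down by itself and rests at the stop. The robot is clear, and nothing else on the bench looked disturbed in the last pictures.

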